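# Wedge the rocking instrument module

## Robot

A 7-joint arm with a two-finger parallel gripper is mounted at the origin on the work surface. World frame = base frame: x ahead of the robot, y to its left, z up, the work surface at z = 0. Lengths are in mm, angles in degrees, forces in N, time in s.
With the tool pointing down it reaches from about 375 to 925 mm from the base axis. Payload 3.1 kg.
Tool frame: the origin (TCP) lies midway between the tips of the shut fingers; the grasp point (between the pads) lies 19 mm behind it; y points along the fingers, x is the direction in which the jaws open and shut, and the axes are right-handed (so a half turn about y gives the same grasp; the last joint's range is limited). The gripper opens to 85 mm and grips with 20 to 120 N. Pads are 22 mm wide; open, the fingers measure 114 mm over their backs; the gripper's body (76 mm by 85 mm) begins 54 mm behind the grasp point. The pads swing forward as they close: fully open they stand 13 mm farther back than shut.
Start: joints at [67.792, 21.939, 2.515, 91.553, -1.026, 66.532, -2.859], TCP at [185.764, -622.891, 197.169] pointing down, gripper open.
Joint ranges: [-149.38, 149.38], [-23.57, 123.04], [-84.95, 90], [0, 143.3], [-89.99, 269.99], [3.08, 112.72], [-163.45, 163.45]. Speed limits (degrees/s): [159.86, 159.86, 180, 180, 180, 180, 180].

## Interface

Orientations are given as [roll, pitch, yaw] about the fixed x, y, z axes, in that order (R = Rz(yaw) Ry(pitch) Rx(roll)).
In Python, from bench import state, get_image, finish_job gives the robot as it stands.
- The arm moves only by the shell command python3 -m jog 'ROWS'. ROWS is JSON, a list that holds one entry, the list of rows, each a list of 7 numbers: the finger opening in m, from 0 to 0.0854, then the shift along the tool's x, y, z in m, then the turn, a rotation vector about the tool's x, y, z in rad. A call has 1 to 5 rows; each row is the pose to reach, as a shift and turn from the pose commanded when the call began, along the tool's axes at that moment; what a row does not reach only later rows make up. A row lasts 1/10 s, in which the tool goes at most 50 mm and 8.59 degrees, less where a joint would pass 70% of its speed; a pose out of reach is approached as far as the arm can. A call with a gripper value outside its range is refused whole. The fingers move at their own pace and stop on an object; the grip force is fixed at half the most. Time passes only in rows, so rows that repeat a pose let the fingers close. It gives the time, the measured TCP pose, the force and the opening at its end, in the units of the state.
- state(): the state, without advancing time (a new reading comes with each control period).
- get_image(name): name is "scene" or "top" or "wrist"; returns a dict with "frame" (480x640x3 uint8, red, green, blue), "mtx" (3x3 intrinsics, pixels), "R" (3x3) and "t" (3): a world point X has camera coordinates R X + t; the wrist camera has in their place "mount" (4x4, takes a point from camera to tool coordinates, whose origin is the TCP and whose axes are the tool frame's). Camera axes: x right, y down, z forward; pixel columns grow to the right and rows downward; lengths in mm; the calibration is good to about 2 mm. A picture is of the moment at which its call begins: read the wrist's pose just before it. There is no depth.
- finish_job(): hands the job in, once; it reports no verdict.
The state is a dict: "clock": time; "joint_pos": joint angles; "joint_vel": joint speeds; "joint_torque": joint torques, N m; "tcp_pos": TCP position; "eef_rot": TCP orientation; "force": force on the tool from outside, world axes, zero at the start; "ft_torque": the same for the moment, N m; "gripper_width": finger opening in mm.
Only numpy, scipy, OpenCV 4.12 (cv2) and the standard library are available. Lean on these libraries where they do the work, as an engineer would, in place of code of your own. Each camera call takes 0.05 s, during which the arm holds its last target.

## Task

The low white instrument module on the bench rocks, because its levelling foot at the near left corner, beside the wedge, is too short. With the fingertips push the wooden wedge along the bench, thin end first, under that foot until the module no longer rocks; then test it by pressing down firmly on the module's top right above that foot, pushing the wedge in further if it still gives. Leave the wedge snug under the foot and the module level and where it stood; do not lift the wedge or the module, and leave the other things alone.

Things in the scene. Friction and masses are not known exactly. Their poses are not given: they have to be found in the camera images.
- module: low white box 200 (x) x 260 (y) mm, underside 26 and top 81 mm above the bench, 3 to 4.3 kg. Origin at bench level under its centre; x away from the robot, y to its left, z up, turned up to 25 deg. Four domed feet, 20 mm diameter, at x +-75, y +-100 mm; the near left one (-75, +100) is too short. Push the wedge towards the module's -y, in under its left side, where it fits
- foot_tip (a point): lowest point of the short foot; it hangs 7 to 12 mm above the bench (unknown, hard to see); axes as the module's
- press_point (a point): point on the module's top straight above the short foot, where to press in the test; axes as the module's. Unwedged, 4 to 7 N here rocks the module down by 7 to 12 mm; well wedged, a firm press of 8 to 15 N moves it less than 2 mm
- wedge: plain wooden wedge 140 (x) x 64 (y) mm, 150 g, loose left of the module, thin end roughly facing the short foot: upright back face 24 mm high at x = -70, falling evenly to 4 mm at x = +70. Origin at the centre of its underside. It slides with under 2 N; the push rises quickly once it meets the foot, and after 4 to 8 N it is snug and stays; over 12 N shoves the module
- wedge_slope (a point): middle of the wedge's sloping top face, 14 mm above the bench; x runs down the slope to the thin end, z is square to the slope. The foot touches the wedge when foot_tip's z in this frame is 0
- vial_rack: black vial rack 70 x 100 x 43 mm tall with small capped vials fixed in it, standing on the far right part of the module's top; origin at the centre of its underside. Leave alone
- vial_a: upright clear vial with metal cap, 23 mm diameter, 62 mm tall, on the bench in front of the module; origin at the centre of its underside. Leave alone
- vial_b: upright clear vial like vial_a, on the robot's side of the wedge; origin at the centre of its underside. Leave alone
- beaker: open glass beaker, 68 mm diameter, 85 mm tall, on the far side of the wedge; origin at the centre of its underside. Leave alone
- amber_bottle: capped amber glass bottle, 72 mm diameter, 160 mm tall, beyond the beaker and the module; origin at the centre of its underside. Leave alone
- tip_box: clear plastic box 85 x 120 x 55 mm to the right of the module; origin at the centre of its underside. Leave alone
- spatula: steel spatula 180 mm long lying on the bench at the right; origin under its middle, x along its length. Leave alone
Things that resemble listed ones, but are neither listed nor needed, are in the scene too. What is shaped like the wedge but green or red is not meant.

How it is judged:
By the outcome, as a careful person would: the job done as asked, in the order asked, and still so for the second after the job is handed in, with the robot touching nothing.
It also fails if it takes over 45 s, if anything falls off the work surface, if the arm or the gripper's body presses on something with over 40 N, if the wrist force passes 120 N, or if a joint passes its speed limit or range.

## Working session

There is one attempt and no reset: what is moved stays moved. The work goes in short steps, Python scripts to look and compute and a shell command to move; the robot and the scene stay as the last step left them, time stands still between calls to the robot, and variables do not carry over. Pictures are saved under pics/ and viewed, and the job is handed in when it is done.

```bash
ls; mkdir -p pics
python3 - <<'E'
from bench import state,get_image
import cv2,numpy as np
s=state();print({k:np.round(v,3) for k,v in s.items()})
for n in("scene","top"):
    g=get_image(n);cv2.imwrite(f"pics/{n}0.png",g["frame"][:,:,::-1]);np.savez(f"{n}0.npz",**g)
    print(n,g["mtx"],g["R"],g["t"])
E
```

```text
pics
{'clock': np.float64(0.0), 'joint_pos': array([67.793, 21.993,  2.511, 91.652, -1.026, 66.531, -2.861]), 'joint_vel': array([ 0.068,  0.02 , -0.033,  0.043, -0.054,  0.097,  0.004]), 'joint_torque': array([ 0.0000e+00, -4.3346e+01,  1.0250e+00, -2.4951e+01,  1.1000e-02,
        1.2000e-02, -0.0000e+00]), 'tcp_pos': array([ 185.422, -621.885,  195.754]), 'eef_rot': array([-90.008,   0.154, -73.394]), 'force': array([ 1.147, -0.574, -0.21 ]), 'ft_torque': array([-0.034,  0.009,  0.02 ]), 'gripper_width': np.float64(85.485)}
scene [[530.69276981   0.         326.89181904]
 [  0.         530.69276981 235.83041571]
 [  0.           0.           1.        ]] [[-7.97110643e-01  6.03833267e-01  9.11779341e-05]
 [ 3.25968632e-01  4.30433076e-01 -8.41707680e-01]
 [-5.08290344e-01 -6.70904429e-01 -5.39933490e-01]] [ 530.28285408  -81.03205127 1557.38450974]
top [[440.77619523   0.         314.45427977]
 [  0.         440.77619523 238.55324438]
 [  0.           0.           1.        ]] [[ 0.02878887 -0.9995646   0.00646597]
 [-0.99494641 -0.02927715 -0.09604416]
 [ 0.09619164 -0.00366829 -0.99535607]] [ -83.82345512  577.04689041 1038.23718368]
```

View pics/scene0.png

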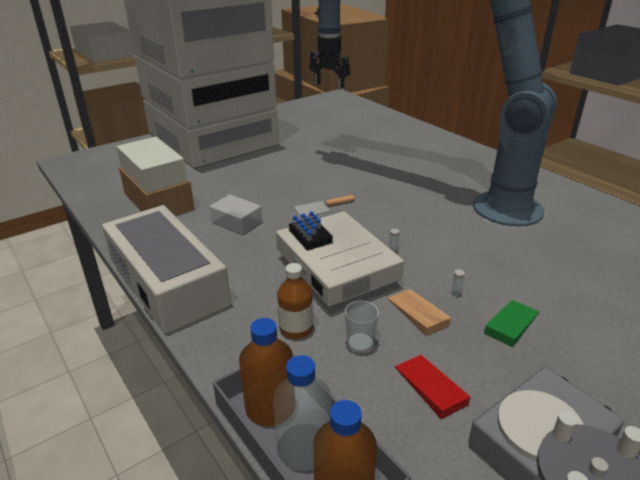

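View pics/top0.png

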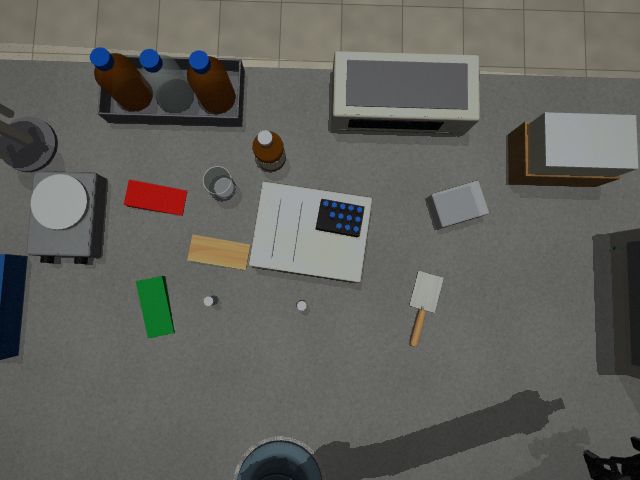

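The top view shows the wooden wedge at (219,252), with the module at about (312,232). The green block at (155,307) and the red one at (155,197) are decoys. The tan one is the only wooden wedge, and it lies beside the module's near left corner at (250,268). I'll measure it and enlarge a crop.

```bash
cat > h.py <<'E'
import cv2,numpy as np
from bench import state,get_image
def ray(g,uv,z):
    K,R,t=g["mtx"],g["R"],g["t"]
    d=R.T@np.linalg.inv(K)@np.array([uv[0],uv[1],1.]);c=-R.T@t
    return c+d*(z-c[2])/d[2]
def proj(g,X):
    p=g["mtx"]@(g["R"]@np.array(X,float)+g["t"]);return p[:2]/p[2]
def tri(g1,u1,g2,u2):
    A=[];b=[]
    for g,u in((g1,u1),(g2,u2)):
        P=g["mtx"]@np.c_[g["R"],g["t"]]
        for i in(0,1):
            r=u[i]*P[2]-P[i];A.append(r[:3]/np.linalg.norm(r[:3]));b.append(-r[3]/np.linalg.norm(r[:3]))
    return np.linalg.lstsq(np.array(A),np.array(b),rcond=None)[0]
E
python3 - <<'E'
from h import *
for n,box in(("top",(170,170,220,165)),("scene",(270,200,200,150))):
    g=np.load(n+"0.npz");f=g["frame"];x,y,w,h=box
    k=3.6 if n=="top" else 4
    cv2.imwrite(f"pics/{n}crop.png",cv2.resize(f[y:y+h,x:x+w,::-1],None,fx=k,fy=k,interpolation=cv2.INTER_CUBIC))
    hsv=cv2.cvtColor(f,cv2.COLOR_RGB2HSV)
    m=cv2.inRange(hsv,(8,70,120),(25,190,255))
    N,l,st,c=cv2.connectedComponentsWithStats(m)
    for i in range(1,N):
        if st[i,4]>300:
            print(n,st[i],c[i]);cn=cv2.findContours((l==i).astype(np.uint8),0,2)[0][0]
            print(cv2.boxPoints(cv2.minAreaRect(cn)), cv2.approxPolyDP(cn,3,True)[:,0].tolist())
g=np.load("top0.npz");f=g["frame"]
m=(f.min(2)>150).astype(np.uint8)
N,l,st,c=cv2.connectedComponentsWithStats(m)
for i in range(1,N):
    if st[i,4]>3000:
        cn=cv2.findContours((l==i).astype(np.uint8),0,2)[0][0]
        print(st[i],cv2.minAreaRect(cn),cv2.approxPolyDP(cv2.convexHull(cn),4,True)[:,0].tolist())
        for p in cv2.boxPoints(cv2.minAreaRect(cn)):print(p,ray(g,p,81))
E
```

```text
top [ 187  234   63   36 1550] [218.27483871 251.8116129 ]
[[186.85905 259.7987 ]
 [191.45973 233.72821]
 [249.7047  244.00671]
 [245.10402 270.0772 ]] [[192, 234], [188, 260], [245, 269], [249, 244]]
scene [341   4  44  20 530] [357.01132075  14.84528302]
[[341.   4.]
 [384.   4.]
 [384.  23.]
 [341.  23.]] [[341, 4], [341, 23], [384, 18]]
scene [ 388  289   63   39 1118] [418.80500894 307.91502683]
[[386.41376 299.25412]
 [399.34772 280.8743 ]
 [450.69727 317.0092 ]
 [437.7633  335.389  ]] [[388, 297], [426, 327], [450, 318], [410, 289]]
[ 545  113   89   55 3412] ((588.96875, 140.02935791015625), (89.53465270996094, 52.76365661621094), 1.7357046604156494) [[545, 113], [599, 115], [628, 152], [632, 167], [546, 165]]
[543.4229  165.04312] [ 762.95044831 -598.30764507   81.        ]
[545.02106 112.30367] [ 890.94483386 -604.82460206   81.        ]
[634.5146   115.015594] [ 890.96602149 -817.76654717   81.        ]
[632.91644 167.75504] [ 762.87666013 -808.73047704   81.        ]
[ 250  182  121   99 7460] ((310.40350341796875, 231.13690185546875), (110.7960433959961, 83.6213607788086), 8.615649223327637) [[264, 182], [370, 198], [359, 280], [250, 264]]
[249.36716 264.17685] [510.99632801  80.06680776  81.        ]
[261.89407 181.49911] [703.77826964  59.22399954  81.        ]
[371.43985 198.09695] [ 672.3072301  -196.28882846   81.        ]
[358.91293 280.7747 ] [ 480.48172209 -170.85573374   81.        ]
```

```bash
sleep 0
```

```text
(no output)
```

View pics/topcrop.png

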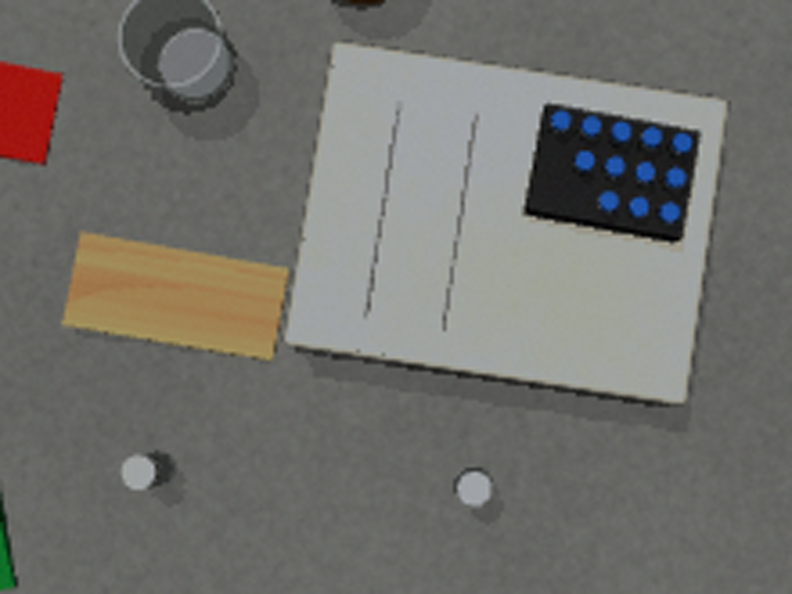

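View pics/scenecrop.png

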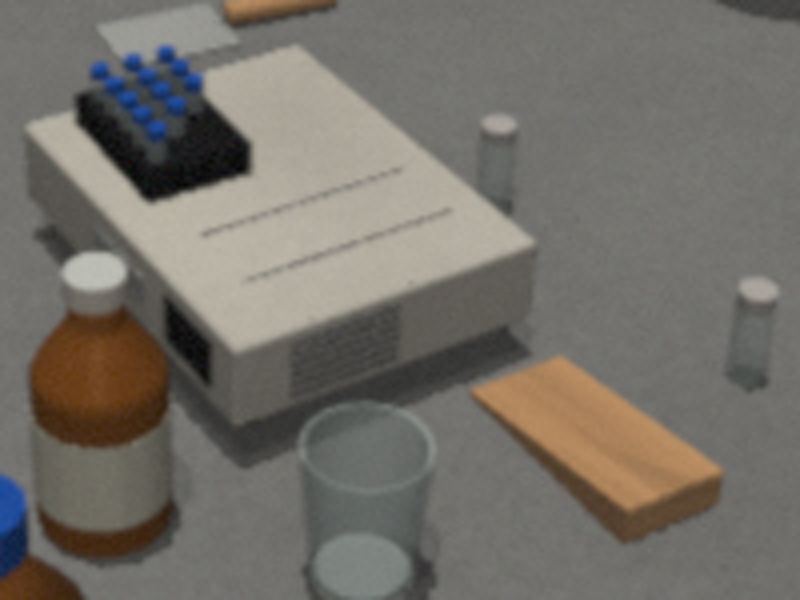

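The crop confirms it: plain wood, thick end at the outer left, thin end facing the module. Next I'll triangulate the wedge and module corners from both views.

Run:
```python
from h import *
T=np.load("top0.npz");S=np.load("scene0.npz")
tp=lambda p:((p[0]+.5)/3.6-.5+170,(p[1]+.5)/3.6-.5+170)
sp=lambda p:((p[0]+.5)/4-.5+270,(p[1]+.5)/4-.5+200)
pts={"m_nl":((287,344),(534,245),81),"m_fl":((334,43),(238,350),81),"m_fr":((726,100),(28,127),81),"m_nr":((687,402),(297,46),81),
"w_bf":((80,233),(626,515),24),"w_bn":((63,325),(721,472),24),"w_tf":((288,268),(472,393),4),"w_tn":((273,359),(560,357),4)}
R={}
for k,(a,b,z) in pts.items():
    X=tri(T,tp(a),S,sp(b));A=ray(T,tp(a),z);B=ray(S,sp(b),z);print(k,X.round(1),A[:2].round(1),B[:2].round(1));R[k]=(A[:2]+B[:2])/2
    pts[k]=A[:2]
R=pts
c=sum(R[k] for k in R if k[0]=='m')/4
ey=(R['m_nl']+R['m_fl']-R['m_nr']-R['m_fr']);ex=R['m_fl']+R['m_fr']-R['m_nl']-R['m_nr']
print("lens",np.linalg.norm(ey)/2,np.linalg.norm(ex)/2)
y1=np.degrees(np.arctan2(-ey[0],ey[1]));y2=np.degrees(np.arctan2(ex[1],ex[0]));yaw=np.radians((y1+y2)/2);print("mod c",c,y1,y2)
ux=np.array([np.cos(yaw),np.sin(yaw)]);uy=np.array([-ux[1],ux[0]])
foot=c-75*ux+100*uy;print("foot",foot)
wc=sum(R[k] for k in R if k[0]=='w')/4
wx=R['w_tf']+R['w_tn']-R['w_bf']-R['w_bn'];print("wedge c",wc,"yaw",np.degrees(np.arctan2(wx[1],wx[0])),np.linalg.norm(wx)/2,"module -y dir",np.degrees(np.arctan2(-uy[1],-uy[0])))
wd=wx/np.linalg.norm(wx)
d=foot-wc;print("foot in wedge: along",d@wd,"lat",d@np.array([-wd[1],wd[0]]))
d=foot-wc;print("foot rel wedge in module axes",d@ux,d@uy)
for n,uv in (("va",(300.,300)),):pass
for n,p,z in(("vialb",(138,472),62),("viala",(474,488),62),("beakrim",(170,40),85)):print(n,ray(T,tp(p),z))
```

```text
m_nl [509.1  80.7  74.6] [508.7  80. ] [515.9  86.7]
m_fl [704.1  58.6  78. ] [703.6  58. ] [706.2  61.8]
m_fr [ 673.6 -195.6   77.9] [ 673.9 -196. ] [ 675.4 -190.2]
m_nr [ 478.7 -174.2   77. ] [ 479.4 -174.4] [ 482.5 -168.1]
w_bf [582.1 231.   20.3] [581.1 230.6] [586.1 233. ]
w_bn [519.3 238.8  21.6] [518.8 238.5] [522.1 240.1]
w_tf [563.   93.1   1.6] [563.2  92.5] [564.7  95.5]
w_tn [500.4 100.5   2.3] [500.6 100. ] [501.7 102.1]
lens 255.89018880779614 195.9393486931352
mod c [591.39286883 -58.10010969] -6.621615057425568 -6.372721388380513
foot [528.18997087  49.74419331]
wedge c [540.93131126 165.39345883] yaw -97.44498594694889 139.50622067568185 module -y dir -96.49716822290304
foot in wedge: along 116.32525987535487 lat 2.351230138802105
foot rel wedge in module axes 0.4266809341474538 -116.34823725185909
vialb [424.66074993 174.4999553   62.        ]
viala [420.636368   -40.98870964  62.        ]
beakrim [701.48710283 162.94565433  85.        ]
```

```bash
cat >> h.py <<'E'
from scipy.spatial.transform import Rotation as Ro
def go(target,yaw=None):
    s=state();R=Ro.from_euler('xyz',s["eef_rot"],degrees=True)
    d=R.inv().apply(np.array(target,float)-s["tcp_pos"])/1000
    rv=np.zeros(3)
    if yaw is not None: rv=(R.inv()*Ro.from_euler('xyz',[-90,0,yaw],degrees=True)).as_rotvec()
    print("t",s["clock"],"tcp",s["tcp_pos"].round(1),s["eef_rot"].round(1),"F",s["force"].round(1),"shift",d.round(4),"rv",rv.round(3))
E
python3 -c "
from h import *
go([554,270,195],-7)"
```

```text
t 0.1 tcp [ 185.5 -622.   195.9] [-90.    0.1 -73.4] F [ 0.4 -0.5  0.4] shift [-0.7495  0.0026  0.6081] rv [-1.000e-03 -1.159e+00 -2.000e-03]
```

```bash
python3 -m jog '[[[0.025,-0.039,0,0.0315,0,0,0],[0.025,-0.078,0,0.063,0,0,0],[0.025,-0.117,0,0.0945,0,0,0],[0.025,-0.156,0,0.126,0,0,0],[0.025,-0.195,0,0.158,0,0,0]]]'; python3 -m jog '[[[0.025,-0.039,0,0.0315,0,-0.145,0],[0.025,-0.078,0,0.063,0,-0.29,0],[0.025,-0.117,0,0.0945,0,-0.435,0],[0.025,-0.156,0,0.126,0,-0.58,0],[0.025,-0.195,0,0.158,0,-0.725,0]]]'; python3 -c "
from h import *
go([554,270,195],-7)"
```

```text
clock: 0.6
tcp_pos: [281.2, -389.5, 196.7]
eef_rot: [-90.0, 0.0, -73.4]
force: [1.2, -0.1, -0.6]
gripper_width: 25.1
clock: 1.1
tcp_pos: [376.3, -158.7, 197.0]
eef_rot: [-90.0, -0.0, -31.5]
force: [0.7, 0.0, 0.3]
gripper_width: 25.1
t 1.1 tcp [ 376.3 -158.7  197. ] [-90.   -0.  -31.5] F [0.7 0.  0.3] shift [-0.0727  0.0018  0.4583] rv [ 0.    -0.428 -0.   ]
```

```bash
python3 -m jog '[[[0.025,-0.008,0,0.048,0,-0.1,0],[0.025,-0.016,0,0.096,0,-0.2,0],[0.025,-0.024,0,0.144,0,-0.3,0],[0.025,-0.032,0,0.192,0,-0.4,0],[0.025,-0.04,0,0.24,0,-0.428,0]]]'; python3 -c "
from h import *
go([554,270,195],-7)"
```

```text
clock: 1.6
tcp_pos: [469.1, 65.9, 197.0]
eef_rot: [-90.0, -0.0, -7.2]
force: [0.5, 0.3, 0.5]
gripper_width: 25.1
t 1.6 tcp [469.1  65.9 197. ] [-90.   -0.   -7.2] F [0.5 0.3 0.5] shift [0.0586 0.0019 0.2131] rv [ 0.001 -0.004  0.   ]
```

```bash
python3 -m jog '[[[0.025,0.012,0,0.045,0,0,0],[0.025,0.024,0,0.09,0,0,0],[0.025,0.036,0,0.135,0,0,0],[0.025,0.048,0,0.18,0,0,0],[0.025,0.0586,0,0.213,0,0.003,0]]]'
python3 - <<'E'
from h import *
go([554,270,12],-7)
for n in("scene","top","wrist"):
    g=get_image(n);cv2.imwrite(f"pics/{n}1.png",g["frame"][:,:,::-1]);np.savez(n+"1.npz",**g)
E
```

```text
clock: 2.1
tcp_pos: [554.1, 271.4, 196.6]
eef_rot: [-89.9, 0.1, -7.4]
force: [0.8, -0.8, 0.2]
gripper_width: 24.7
t 2.1 tcp [554.1 271.4 196.6] [-89.9   0.1  -7.4] F [ 0.8 -0.8  0.2] shift [ 0.0003  0.1846 -0.0016] rv [-0.001 -0.007 -0.001]
```

Run:
```python
import cv2,numpy as np
a=cv2.imread("pics/wrist1.png");b=cv2.imread("pics/scene1.png")
cv2.imwrite("pics/c1.png",np.hstack([cv2.resize(a,(400,300)),cv2.resize(b[150:450,240:640],(400,300))]))
```

```text
(no output)
```

View pics/c1.png

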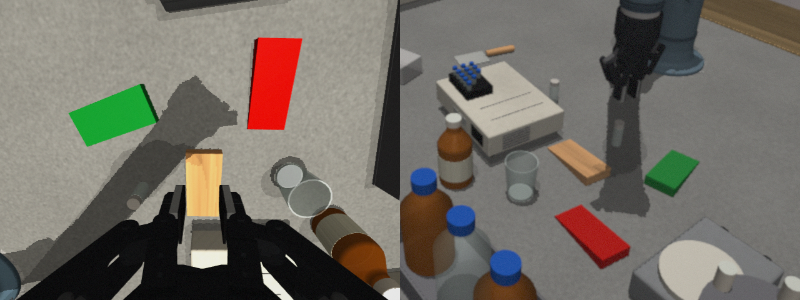

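The wrist view shows the wedge centred between the fingers, with its back edge at about (205,152) in the halved picture. Before descending I'll check that the back edge's position agrees.

Run:
```python
from h import *
g=np.load("wrist1.npz");s=state();R=Ro.from_euler('xyz',s["eef_rot"],degrees=True).as_matrix()
T=np.eye(4);T[:3,:3]=R;T[:3,3]=s["tcp_pos"];M=T@g["mount"]
c=M[:3,3];Wi=M[:3,:3]
f=g["frame"];hsv=cv2.cvtColor(f,cv2.COLOR_RGB2HSV);m=cv2.inRange(hsv,(8,50,60),(25,200,255));m[:, :270]=0;m[:,380:]=0
ys,xs=np.nonzero(m);print(ys.min(),xs[ys<ys.min()+12].min(),xs[ys<ys.min()+12].max())
for uv,z in(((298,246),24),((355,246),24),((298,238),0),((355,238),0)):
    d=Wi@np.linalg.inv(g["mtx"])@np.array([*uv,1.]);print(uv,(c+d*(z-c[2])/d[2]).round(1))
```

```text
238 296 356
(298, 246) [520.8 235.4  24. ]
(355, 246) [581.3 227.7  24. ]
(298, 238) [519.3 236.7   0. ]
(355, 238) [583.4 228.6   0. ]
```

Both agree to within about 3 mm, so I'll descend behind the back face.

```bash
python3 -m jog '[[[0.025,0,0.045,0,0,0,0],[0.025,0,0.09,0,0,0,0],[0.025,0,0.135,0,0,0,0],[0.025,0,0.165,0,0,0,0],[0.025,0,0.183,0,0,0,0]]]';  python3 -m jog '[[[0.025,0,0,0,0,0,0]]]';python3 -c "
from h import *
go([550,234,11],-7)"
```

```text
clock: 2.75
tcp_pos: [552.1, 263.9, 10.6]
eef_rot: [-90.3, 0.3, -7.6]
force: [-0.5, -0.5, -0.2]
gripper_width: 25.0
clock: 2.85
tcp_pos: [552.1, 264.8, 11.2]
eef_rot: [-90.3, 0.3, -7.6]
force: [-0.4, -0.5, 0.7]
gripper_width: 24.9
t 2.85 tcp [552.1 264.8  11.2] [-90.3   0.3  -7.6] F [-0.4 -0.5  0.7] shift [ 0.002   0.0004 -0.0308] rv [ 0.005 -0.01  -0.005]
```

```bash
python3 -m jog '[[[0.025,0.001,0,-0.01,0,0,0],[0.025,0.001,0,-0.02,0,0,0],[0.025,0.001,0,-0.03,0,0,0],[0.025,0.002,0,-0.04,0,0,0],[0.025,0.002,0,-0.05,0,0,0]]]'; python3 -m jog '[[[0.025,0,0,-0.01,0,0,0],[0.025,0,0,-0.02,0,0,0],[0.025,0,0,-0.03,0,0,0],[0.025,0,0,-0.03,0,0,0]]]';  python3 - <<'E'
from h import *
go([528,66,11],-7)
for n in("scene","top"):
    g=get_image(n);cv2.imwrite(f"pics/{n}2.png",g["frame"][:,:,::-1]);np.savez(n+"2.npz",**g)
a=cv2.imread("pics/top2.png")[150:330,150:390];b=cv2.imread("pics/scene2.png")[180:360,280:520]
cv2.imwrite("pics/c2.png",cv2.resize(np.hstack([a,b]),(800,300),interpolation=2))
E
```

```text
clock: 3.35
tcp_pos: [550.5, 216.9, 15.0]
eef_rot: [-90.0, -0.1, -7.6]
force: [0.2, -0.3, -0.4]
gripper_width: 25.0
clock: 3.75
tcp_pos: [545.8, 185.8, 13.8]
eef_rot: [-90.1, 0.0, -7.7]
force: [0.2, 0.6, -0.4]
gripper_width: 24.8
t 3.75 tcp [545.8 185.8  13.8] [-90.1   0.   -7.7] F [ 0.2  0.6 -0.4] shift [-0.0017  0.003  -0.1211] rv [ 0.002 -0.011 -0.001]
```

View pics/c2.png

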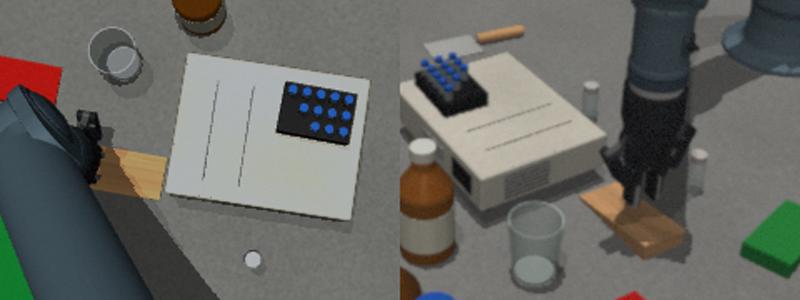

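The picture shows the wedge hasn't moved (thin end still at about (163,155) to (160,198) in the crop). The partly opened fingertips sit higher than the TCP and rode over it. I'll lift, go back, shut the fingers, and come in lower.

```bash
python3 -m jog '[[[0.025,0,-0.02,0,0,0,0],[0,0,-0.04,0,0,0,0],[0,0.001,-0.04,0.03,0,0,0],[0,0.001,-0.04,0.06,0,0,0],[0,0.001,-0.04,0.085,0,0,0]]]'; python3 -m jog '[[[0,0,0,0,0,0,0],[0,0,0,0,0,0,0]]]'
python3 - <<'E'
from h import *
go([554,268,7],-7)
for n in("scene","top"):
    g=get_image(n);cv2.imwrite(f"pics/{n}3.png",g["frame"][:,:,::-1]);np.savez(n+"3.npz",**g)
s=state();print(proj(g,s["tcp_pos"]))
g=np.load("scene3.npz");print(proj(g,s["tcp_pos"]))
a=cv2.imread("pics/top3.png")[150:330,150:390];b=cv2.imread("pics/scene3.png")[180:360,280:520]
cv2.imwrite("pics/c3.png",cv2.resize(np.hstack([a,b]),(800,300),interpolation=2))
E
```

```text
clock: 4.35
tcp_pos: [558.0, 275.7, 54.9]
eef_rot: [-89.9, -0.0, -7.4]
force: [-0.2, -0.2, -0.6]
gripper_width: 0.0
clock: 4.55
tcp_pos: [557.4, 274.3, 54.2]
eef_rot: [-90.0, 0.0, -7.3]
force: [0.0, 0.1, 0.1]
gripper_width: 0.1
t 4.55 tcp [557.4 274.3  54.2] [-90.    0.   -7.3] F [0.  0.1 0.1] shift [-0.0025  0.0472 -0.0067] rv [-0.001 -0.006 -0.   ]
[170.5461614  242.31034463]
[451.46444772 321.93841244]
```

View pics/c3.png

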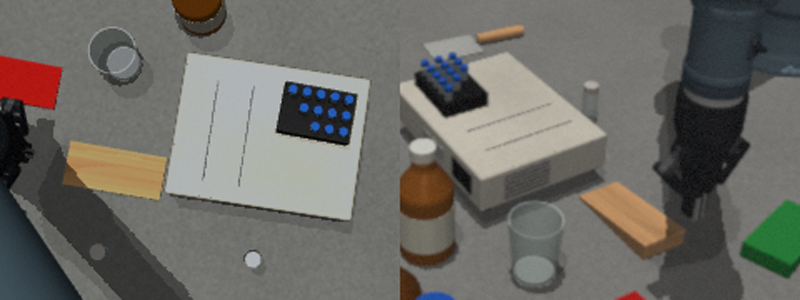

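Run:
```python
from h import *
g=np.load("scene3.npz");s=state();t=s["tcp_pos"]
u=proj(g,t);f=g["frame"][250:350,400:520,::-1].copy()
f=np.clip(f.astype(float)*1.8,0,255).astype(np.uint8)
f=cv2.resize(f,None,fx=6,fy=6,interpolation=cv2.INTER_CUBIC)
for h in(0,20,40):
    p=(proj(g,t+[0,0,h])-[400,250])*6;print(p);cv2.circle(f,tuple(int(v) for v in p),4,(0,0,255),1)
cv2.imwrite("pics/z3.png",f)
```

```text
[308.78668632 431.63047463]
[316.46528868 385.97642975]
[324.30318144 339.3753048 ]
```

View pics/z3.png

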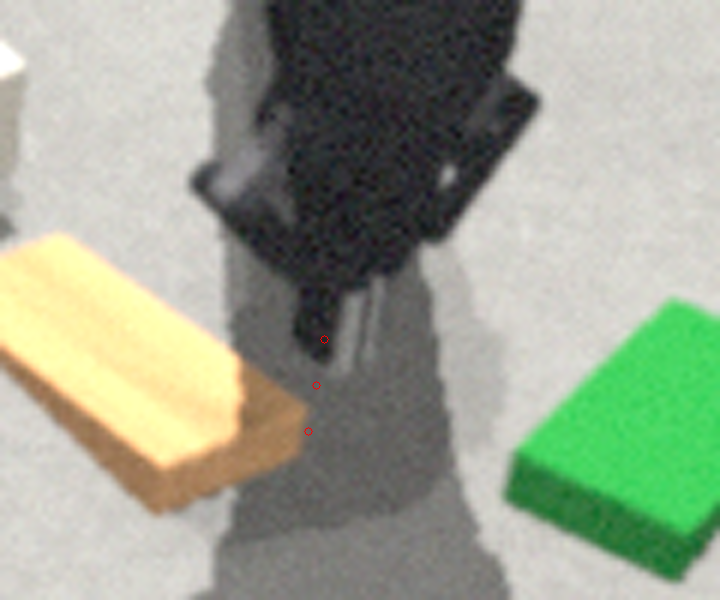

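Run:
```python
from h import *
s=state();g=get_image("wrist");g2=get_image("scene");print(s["tcp_pos"],s["gripper_width"])
f=g["frame"][:,:,::-1].copy();f=np.clip(f.astype(float)*1.5,0,255).astype(np.uint8)
Mi=np.linalg.inv(g["mount"]);print(g["mount"].round(2))
for y in(0,-20,-40):
    p=g["mtx"]@(Mi@[0,y,0,1])[:3];p=p[:2]/p[2];print(p);cv2.circle(f,tuple(int(v) for v in p),4,(0,0,255),1)
h=g2["frame"][230:350,400:520,::-1]
cv2.imwrite("pics/z4.png",np.hstack([f[150:480,120:520],cv2.resize(h,(330,330))]))
```

```text
[557.9167462  271.41104921  53.73196968] -0.15785334113728963
[[   1.     -0.      0.     -0.44]
 [  -0.     -0.32    0.95 -176.38]
 [  -0.     -0.95   -0.32   83.74]
 [   0.      0.      0.      1.  ]]
[323.96254256 281.5264029 ]
[324.05186284 298.57089816]
[324.16282147 319.74452034]
```

View pics/z4.png

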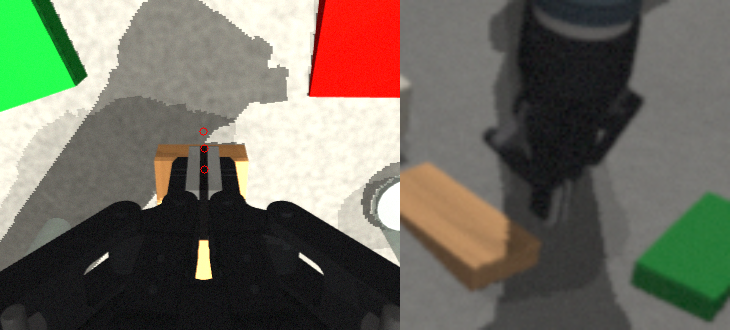

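In the wrist crop the visible tips end near the marker 20 mm behind the TCP, and the scene view agrees. The real tips are about 18 mm shorter than stated, so I'll descend carefully while watching the force.

```bash
python3 -m jog '[[[0,-0.002,0.02,0,0,0,0],[0,-0.003,0.04,0,0,0,0],[0,-0.003,0.045,0,0,0,0],[0,-0.003,0.05,0,0,0,0],[0,-0.003,0.05,0,0,0,0]]]'; python3 -m jog '[[[0,0,0.004,0,0,0,0],[0,0,0.008,0,0,0,0],[0,0,0.008,0,0,0,0]]]';python3 - <<'E'
from h import *
g2=get_image("scene");s=state();print(s["tcp_pos"],s["force"])
cv2.imwrite("pics/z5.png",cv2.resize(g2["frame"][230:350,360:520,::-1],(800,600),interpolation=2))
E
```

```text
clock: 5.25
tcp_pos: [555.1, 272.5, 4.0]
eef_rot: [-90.0, 0.0, -7.5]
force: [-0.2, -0.9, -0.2]
gripper_width: -0.1
clock: 5.55
tcp_pos: [554.9, 272.9, -4.0]
eef_rot: [-90.0, 0.0, -7.5]
force: [-0.4, -0.8, 0.2]
gripper_width: 0.1
[554.94081427 272.982435    -3.87374418] [-0.65745575  0.12159794 -0.89562449]
```

View pics/z5.png

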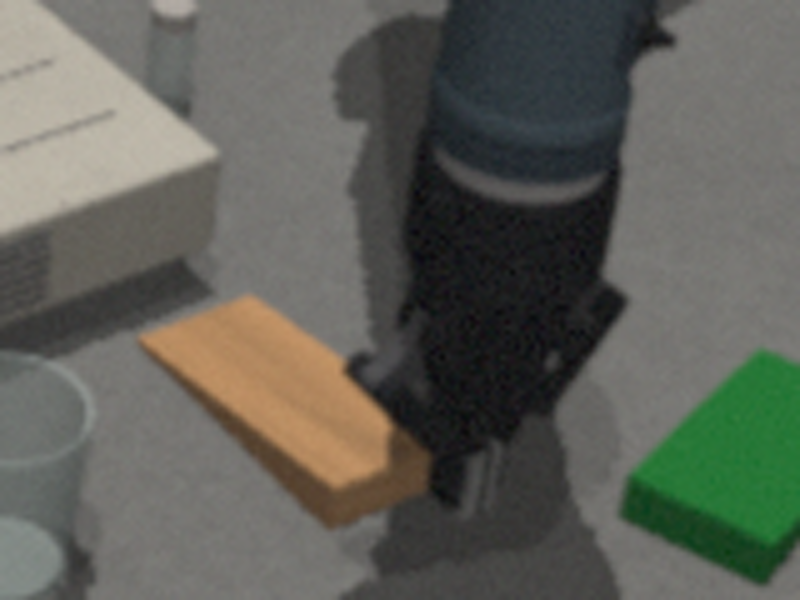

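```bash
python3 -m jog '[[[0,0,0.004,-0.01,0,0,0],[0,0,0.004,-0.02,0,0,0],[0,0,0.004,-0.03,0,0,0],[0,0,0.004,-0.04,0,0,0],[0,0,0.004,-0.05,0,0,0]]]';  python3 - <<'E'
from h import *
g2=get_image("scene");s=state();print(s["tcp_pos"],s["force"])
cv2.imwrite("pics/z6.png",cv2.resize(g2["frame"][230:350,360:520,::-1],(800,600),interpolation=2))
E
```

```text
clock: 6.1
tcp_pos: [548.5, 222.0, -7.8]
eef_rot: [-90.0, -0.0, -7.6]
force: [-0.5, 0.3, 0.6]
gripper_width: 0.2
[548.42232719 219.26641589  -8.15527327] [-0.60625144 -1.37655431 -0.57905116]
```

View pics/z6.png

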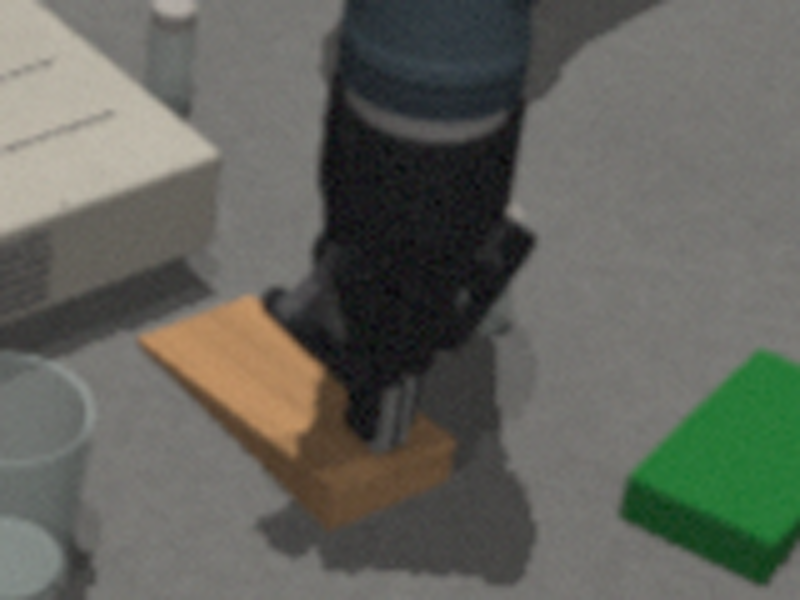

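The fingertips (about (385,450) in this crop) are still above the wedge, so the tips must sit around 30 mm behind the reported TCP. I'll back off and find the bench by touch.

```bash
python3 -m jog '[[[0,0,-0.006,0.015,0,0,0],[0,0,-0.006,0.03,0,0,0],[0,0,-0.006,0.05,0,0,0],[0,0,0.0,0.055,0,0,0],[0,0,0.004,0.055,0,0,0]]]'; python3 -m jog '[[[0,0,0.004,0,0,0,0],[0,0,0.006,0,0,0,0],[0,0,0.006,0,0,0,0]]]';python3 - <<'E'
from h import *
s=state();g2=get_image("scene");print(s["tcp_pos"],s["force"])
for h in(0,10,20,30,40):print((proj(g2,s["tcp_pos"]+[0,0,h])-[360,230])*5)
f=np.clip(g2["frame"].astype(float)*1.8,0,255).astype(np.uint8)
cv2.imwrite("pics/z7.png",cv2.resize(f[230:350,360:520,::-1],(800,600),interpolation=2))
E
```

```text
clock: 6.65
tcp_pos: [554.8, 281.9, -11.8]
eef_rot: [-89.9, 0.0, -7.2]
force: [-1.1, -0.3, -0.3]
gripper_width: -0.1
clock: 6.95
tcp_pos: [555.3, 276.4, -18.8]
eef_rot: [-90.1, 0.1, -7.6]
force: [-0.5, -0.1, -0.0]
gripper_width: 0.1
[555.31605381 276.44714622 -18.75818404] [-0.52895315 -0.11734745 -0.04660914]
[448.64290448 595.57290765]
[451.67530416 577.95920948]
[454.73777399 560.17084873]
[457.8307635  542.20521444]
[460.95473117 524.05964337]
```

View pics/z7.png

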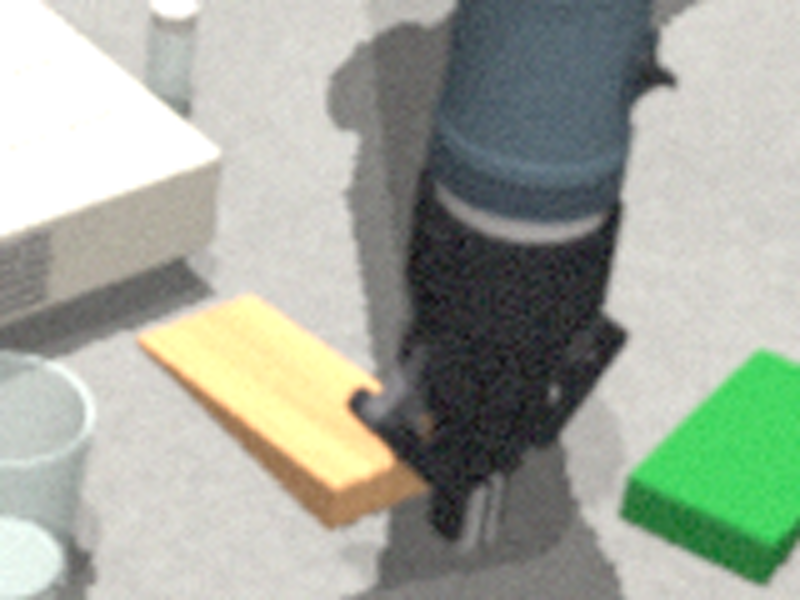

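```bash
python3 -m jog '[[[0,0,0.003,0,0,0,0],[0,0,0.005,0,0,0,0],[0,0,0.005,0,0,0,0]]]';python3 -m jog '[[[0,0,0,-0.012,0,0,0],[0,0,0,-0.024,0,0,0],[0,0,0,-0.036,0,0,0],[0,0,0,-0.036,0,0,0]]]';python3 - <<'E'
from h import *
s=state();g2=get_image("scene");print(s["tcp_pos"],s["force"])
f=np.clip(g2["frame"].astype(float)*1.8,0,255).astype(np.uint8)
cv2.imwrite("pics/z8.png",cv2.resize(f[230:350,360:520,::-1],(800,600),interpolation=2))
E
```

```text
clock: 7.3
tcp_pos: [555.5, 277.7, -23.1]
eef_rot: [-90.0, 0.0, -7.5]
force: [0.2, 0.1, -0.2]
gripper_width: -0.3
clock: 7.7
tcp_pos: [551.1, 238.1, -23.3]
eef_rot: [-90.2, 0.0, -7.7]
force: [-0.2, 0.2, 0.2]
gripper_width: 0.5
[551.13547264 238.10777758 -23.26090727] [-0.23029097  0.16008107  0.22684891]
```

View pics/z8.png

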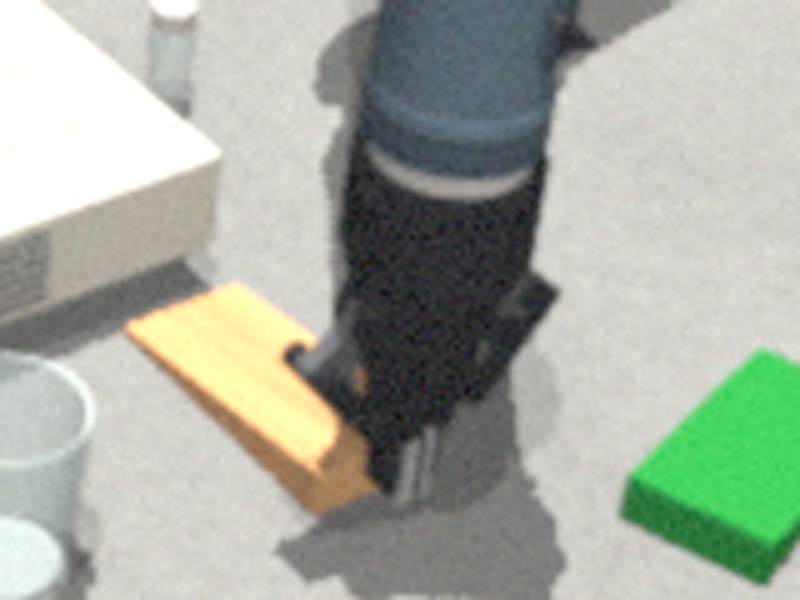

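The wedge is now being pushed: its thin end moved from (138,343) to (127,327) in the crop. I'll continue.

```bash
python3 -m jog '[[[0,0,0,-0.009,0,0,0],[0,0,0,-0.018,0,0,0],[0,0,0,-0.027,0,0,0],[0,0,0,-0.036,0,0,0],[0,0,0,-0.042,0,0,0]]]';python3 - <<'E'
from h import *
s=state();print(s["tcp_pos"],s["force"])
g2=get_image("scene");g=get_image("top")
f=np.clip(g2["frame"].astype(float)*1.5,0,255).astype(np.uint8)
cv2.imwrite("pics/z9.png",np.hstack([cv2.resize(f[210:330,360:480,::-1],(400,400),interpolation=2),cv2.resize(g["frame"][180:300,180:300,::-1],(400,400),interpolation=2)]))
E
```

```text
clock: 8.25
tcp_pos: [545.6, 199.6, -22.7]
eef_rot: [-90.0, -0.0, -7.6]
force: [-0.3, 1.5, 1.6]
gripper_width: 0.3
[545.60428285 199.58189648 -22.69514743] [-0.32530275  1.53219673  1.57705137]
```

View pics/z9.png

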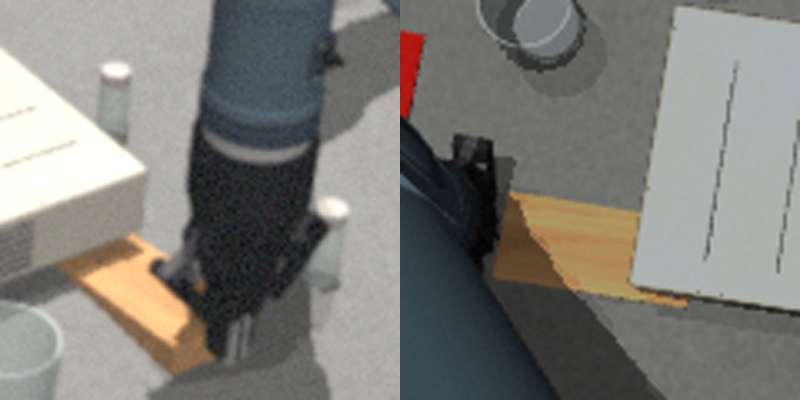

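```bash
python3 - <<'E'
from h import *
g=np.load("top0.npz")
for p in((510,190),(497,277),(685,305)):
    u=((p[0]-400)/3.333-.4+180,p[1]/3.333-.4+180);print(ray(g,u,24 if p[0]<600 else 4).round(1))
E
python3 -m jog '[[[0,0,0,-0.004,0,0,0],[0,0,0,-0.008,0,0,0],[0,0,0,-0.012,0,0,0]]]';python3 -m jog '[[[0,0,0,-0.003,0,0,0],[0,0,0,-0.005,0,0,0]]]'
```

```text
[577.1 180.1  24. ]
[513.6 186.3  24. ]
[497.8  51.7   4. ]
clock: 8.65
tcp_pos: [543.6, 188.7, -23.0]
eef_rot: [-90.0, 0.0, -7.5]
force: [-0.4, 1.8, -0.1]
gripper_width: 0.0
clock: 8.85
tcp_pos: [543.1, 183.3, -23.0]
eef_rot: [-90.0, 0.0, -7.5]
force: [0.6, 0.1, -0.9]
gripper_width: -0.3
```

```bash
for i in 1 ; do python3 -m jog '[[[0,0,0,-0.003,0,0,0],[0,0,0,-0.006,0,0,0]]]'|egrep 'tcp|force';python3 -m jog '[[[0,0,0,-0.002,0,0,0],[0,0,0,-0.004,0,0,0]]]'|egrep 'tcp|force';python3 -m jog '[[[0,0,0,-0.002,0,0,0],[0,0,0,-0.004,0,0,0]]]'|egrep 'tcp|force'; done
```

```text
tcp_pos: [542.5, 178.2, -22.8]
force: [0.9, 1.6, -1.1]
tcp_pos: [542.4, 176.7, -22.2]
force: [1.1, 7.5, -0.3]
tcp_pos: [542.5, 175.7, -21.6]
force: [0.3, 9.8, -0.2]
```

Contact: the force rose to 7.5 N, then 9.8 N, within 2 mm. I'll back off and look.

```bash
python3 -m jog '[[[0,0,0,0.006,0,0,0],[0,0,0,0.02,0,0,0],[0,0,0,0.045,0,0,0]]]'; python3 -m jog '[[[0,0,-0.04,0,0,0,0],[0,0,-0.085,0,0,0,0],[0,0,-0.125,0,0,0,0],[0,0,-0.15,0,0,0,0]]]';python3 - <<'E'
from h import *
g2=get_image("scene");g=get_image("top");np.savez("top9.npz",**g)
go([529,50,170],-7)
f=np.clip(g2["frame"].astype(float)*1.3,0,255).astype(np.uint8)
cv2.imwrite("pics/za.png",np.hstack([cv2.resize(f[210:330,330:450,::-1],(400,400),interpolation=2),cv2.resize(g["frame"][180:300,180:300,::-1],(400,400),interpolation=2)]))
a=np.load("top0.npz")["frame"];b=g["frame"]
for f in(a,b):
    m=(f.min(2)>150).astype(np.uint8);N,l,st,c=cv2.connectedComponentsWithStats(m);i=l[250,300];print(st[i],c[i],l[250,300])
E
```

```text
clock: 9.75
tcp_pos: [547.5, 211.0, -23.6]
eef_rot: [-90.3, 0.0, -7.7]
force: [0.3, -0.4, 0.3]
gripper_width: 0.1
clock: 10.15
tcp_pos: [548.7, 215.2, 130.5]
eef_rot: [-90.0, -0.2, -7.5]
force: [1.3, -0.3, 0.2]
gripper_width: -0.1
t 10.25 tcp [550.7 216.1 132. ] [-89.8  -0.5  -7.5] F [ 0.9 -0.1  0.3] shift [ 0.0006 -0.0384 -0.1674] rv [-0.003 -0.009  0.008]
[ 250  182  121   99 7460] [305.03512064 233.94557641] 109
[ 249  182  123   99 7730] [305.10025873 233.76507115] 7
```

View pics/za.png

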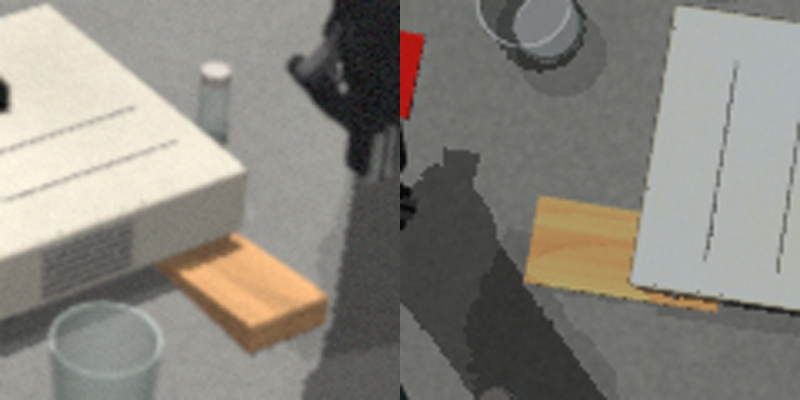

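The module's contour is unchanged (centroid moved 0.2 px). The wedge's back edge is now at (538,197)–(526,283) in the crop, under the left side. Now the press test above the foot.

```bash
python3 -m jog '[[[0,0,0,-0.045,0,0,0],[0,0,0,-0.09,0,0,0],[0,0,0,-0.135,0,0,0],[0,0,0.02,-0.167,0,0,0],[0,0,0.045,-0.167,0,0,0]]]'; python3 -m jog '[[[0,0,0.006,0,0,0,0],[0,0,0.01,0,0,0,0]]]'; python3 -c "
from h import *
go([528,50,50],-7)"
```

```text
clock: 10.75
tcp_pos: [525.3, 40.4, 81.1]
eef_rot: [-90.4, 0.0, -8.1]
force: [-0.2, 0.0, -1.7]
gripper_width: -0.3
clock: 10.95
tcp_pos: [524.1, 49.5, 70.8]
eef_rot: [-90.0, 0.2, -7.4]
force: [0.9, 0.3, 1.1]
gripper_width: -0.0
t 10.95 tcp [524.1  49.5  70.8] [-90.    0.2  -7.4] F [0.9 0.3 1.1] shift [0.0039 0.0208 0.001 ] rv [ 0.    -0.008 -0.003]
```

```bash
python3 -m jog '[[[0,0.004,0.006,0.001,0,0,0],[0,0.004,0.012,0.001,0,0,0],[0,0.004,0.012,0.001,0,0,0]]]'|egrep 'tcp|force'; python3 -m jog '[[[0,0,0.003,0,0,0,0],[0,0,0.003,0,0,0,0]]]'|egrep 'tcp|force'
python3 - <<'E'
from h import *
g2=get_image("scene");g=get_image("wrist")
cv2.imwrite("pics/zb.png",np.hstack([cv2.resize(g2["frame"][180:330,300:450,::-1],(400,400),interpolation=2),cv2.resize(g["frame"][:,80:560,::-1],(400,400),interpolation=2)]))
E
```

```text
tcp_pos: [529.6, 50.5, 59.9]
force: [0.2, 0.5, -0.0]
tcp_pos: [529.5, 49.7, 57.1]
force: [-0.6, -0.7, 0.8]
```

View pics/zb.png

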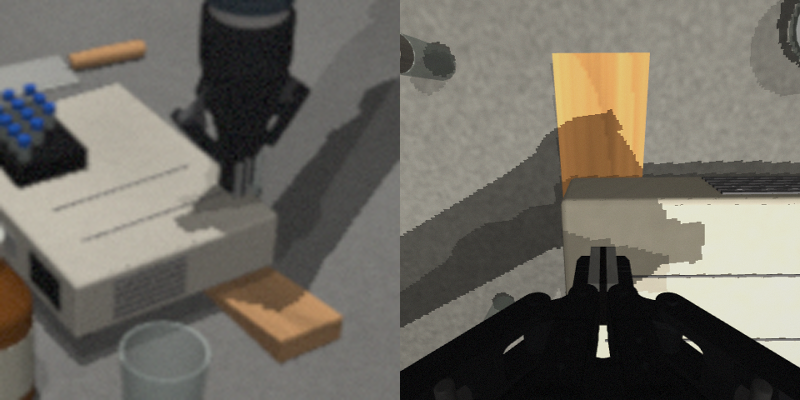

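The tips are above the near left corner of the module, at about (240,195). I'll press gradually.

```bash
for i in 1; do python3 -m jog '[[[0,0,0.003,0,0,0,0],[0,0,0.003,0,0,0,0]]]'|egrep 'tcp|force';python3 -m jog '[[[0,0,0.002,0,0,0,0],[0,0,0.002,0,0,0,0]]]'|egrep 'tcp|force';python3 -m jog '[[[0,0,0.002,0,0,0,0],[0,0,0.002,0,0,0,0]]]'|egrep 'tcp|force'; done
```

```text
tcp_pos: [529.3, 49.3, 53.9]
force: [0.4, 0.4, -0.5]
tcp_pos: [529.3, 49.4, 51.9]
force: [-0.1, 0.3, -0.1]
tcp_pos: [529.3, 49.4, 49.9]
force: [-0.5, -0.2, -0.1]
```

```bash
for i in 1; do python3 -m jog '[[[0,0,0.002,0,0,0,0],[0,0,0.002,0,0,0,0]]]'|egrep 'tcp|force';python3 -m jog '[[[0,0,0.002,0,0,0,0],[0,0,0.002,0,0,0,0]]]'|egrep 'tcp|force';python3 -m jog '[[[0,0,0.002,0,0,0,0],[0,0,0.002,0,0,0,0]]]'|egrep 'tcp|force'; done
```

```text
tcp_pos: [529.3, 49.4, 47.9]
force: [0.5, 0.8, 0.3]
tcp_pos: [529.8, 49.5, 46.4]
force: [-1.2, -0.1, 1.1]
tcp_pos: [529.9, 49.6, 46.1]
force: [-4.6, -1.2, 13.2]
```

```bash
python3 -m jog '[[[0,0,0,0,0,0,0],[0,0,0,0,0,0,0],[0,0,0,0,0,0,0]]]'; python3 -c "
from h import *
g=get_image('scene');cv2.imwrite('pics/zc.png',cv2.resize(g['frame'][180:330,290:450,::-1],(640,600),interpolation=2))"
```

```text
clock: 13.05
tcp_pos: [529.9, 49.6, 46.1]
eef_rot: [-90.1, -0.0, -7.5]
force: [-4.0, -1.1, 13.7]
gripper_width: 0.1
```

View pics/zc.png

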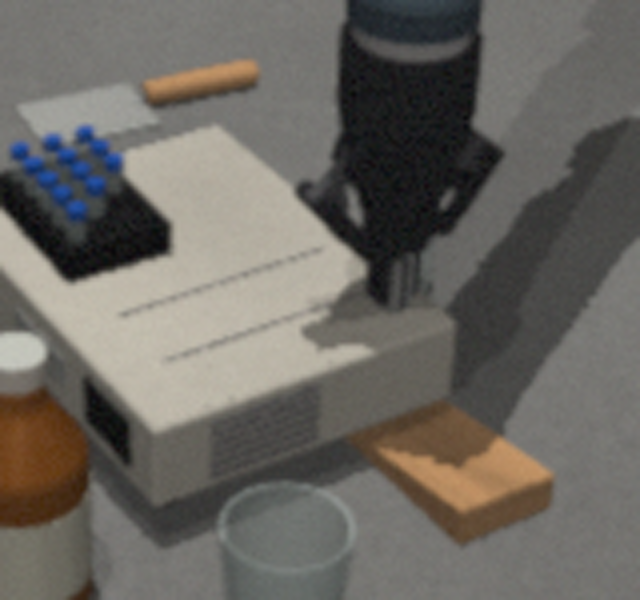

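The module is firm: about 13.5 N moved it only 0.3 mm. I'll release and check that nothing shifted.

```bash
python3 -m jog '[[[0,0,-0.004,0,0,0,0],[0,0,-0.02,0,0,0,0],[0,0,-0.06,0,0,0,0],[0,0,-0.1,0,0,0,0],[0,0,-0.12,0,0.02,0,0]]]'; python3 -m jog '[[[0,0,0,0.045,0,0,0],[0,0,0,0.09,0,0,0],[0,0,0,0.135,0,0,0],[0,0,0,0.17,0,0,0],[0,0,0,0.17,0,0,0]]]';python3 - <<'E'
from h import *
g2=get_image("scene");g=get_image("top");b=g["frame"]
print(state()["force"],state()["clock"])
for n,f in(("0",np.load("top0.npz")["frame"]),("9",np.load("top9.npz")["frame"]),("e",b)):
    m=(f.min(2)>150).astype(np.uint8);N,l,st,c=cv2.connectedComponentsWithStats(m);i=l[250,300];cn=cv2.findContours((l==i).astype(np.uint8),0,2)[0][0];print(st[i],c[i],cv2.minAreaRect(cv2.convexHull(cn)))
    m=cv2.inRange(cv2.cvtColor(f,cv2.COLOR_RGB2HSV),(8,70,50),(25,200,255));m[:,:180]=0;m[:,260:]=0;m[:225]=0;m[300:]=0
    ys,xs=np.nonzero(m);print("wedge",xs.min(),xs.max(),ys.min(),ys.max())
cv2.imwrite("pics/zd.png",np.hstack([cv2.resize(g2["frame"][180:330,280:430,::-1],(400,400),interpolation=2),cv2.resize(b[150:330,180:360,::-1],(400,400),interpolation=2)]))
E
```

```text
clock: 13.6
tcp_pos: [532.0, 51.4, 168.7]
eef_rot: [-88.7, -0.4, -7.4]
force: [0.7, -0.8, 0.0]
gripper_width: -0.1
clock: 14.1
tcp_pos: [550.4, 226.6, 169.4]
eef_rot: [-88.5, -0.0, -6.9]
force: [0.1, 0.1, -0.0]
gripper_width: 0.1
[ 0.62657916 -0.9005633   0.53490694] 14.2
[ 250  182  121   99 7460] [305.03512064 233.94557641] ((310.40350341796875, 231.13690185546875), (110.7960433959961, 83.6213607788086), 8.615649223327637)
wedge 187 249 234 269
[ 249  182  123   99 7730] [305.10025873 233.76507115] ((310.4505920410156, 231.07745361328125), (111.99549865722656, 84.68224334716797), 8.583621978759766)
wedge 217 259 239 271
[ 249  182  123   99 7724] [305.09412222 233.76877266] ((310.4717102050781, 231.08660888671875), (111.99449157714844, 84.699951171875), 8.61564826965332)
wedge 217 259 239 271
```

View pics/zd.png

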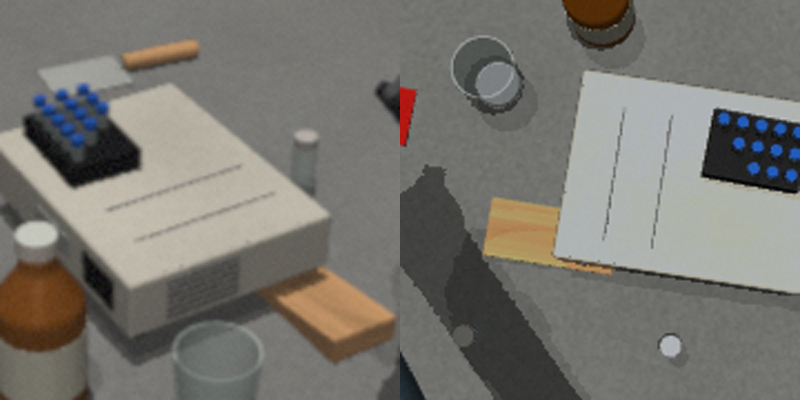

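The wedge hasn't moved since the press (217–259, 239–271 px in the top view both before and after). The module is within 0.1 px of its starting place, and the robot is clear.

```bash
python3 -c "
from bench import *
print(finish_job())"
```

```text
the job is handed in; nothing more can be done
None
```

The wedge is snug under the module's short foot, the module passed the press test, and I handed the job in at about 14 s with the arm clear of everything.

- **Push:** I pushed the wooden wedge thin end first under the foot. The push force rose from under 2 N to 7.5 N and then 9.8 N as it met the foot, so I stopped. That is above the 4 to 8 N expected when snug, but below the 12 N that would shove the module.
- **Press test:** I pressed above the foot with 13 to 14 N and the top gave only about 0.3 mm, so no second push was needed. A sideways force of about 4 N also showed on the tool during the press.
- **Final check:** in the top view the wedge stayed put through the press. The module's outline is within 0.1 px and 0.1° of its start. I judged levelness only by the pictures and the press, and did not measure the short foot's height.

**Failed tries and a disagreement:** the fingertips turned out to be about 30 to 35 mm behind the reported TCP. Because of that, my first two pushes passed over the wedge without moving it, and later pictures and the bench clearance showed the error. Heights found from two views came out about 2 to 6 mm below the stated ones. No other object was touched, as far as the pictures show.

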